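Hold the hidden bolt head while the lock nut runs up

ROBOT

A 6-joint arm with a two-finger parallel gripper is mounted at the origin on the work surface. World frame = base frame: x ahead of the robot, y to its left, z up, the work surface at z = 0. Lengths are in m, angles in rad, forces in N, time in s.
With the tool pointing down it reaches from about 0.35 to 0.975 m from the base axis. Payload 4.9 kg.
Tool frame: the origin (TCP) lies at the very end of the fingers, on their centre line; the grasp point (between the pads) lies 19 mm behind it; z points along the fingers, x is the direction in which the jaws open and shut, and the axes are right-handed (so a half turn about z gives the same grasp; the last joint's range is limited). The gripper opens to 85 mm and grips with 20 to 120 N. Pads are 22 mm wide; open, the fingers measure 114 mm over their backs; the gripper's body (76 mm by 85 mm) begins 54 mm behind the grasp point. The pads swing forward as they close: fully open they stand 13 mm farther back than shut.
Start: joints at [1.08, 0.053, 1.613, -0, 1.476, -0.119], TCP at [0.227, 0.582, 0.231] pointing down, gripper open.
Joint ranges: [-3.01, 3.01], [-1.01, 2.22], [0.06, 2.58], [-1.02, 4.17], [0.09, 2.62], [-3.14, 3.14]. Speed limits (rad/s): [2.57, 2.57, 3.14, 3.14, 3.14, 3.14].

INTERFACE

Orientations are given as a rotation vector (axis times angle).
In Python, from station import ctrl gives the robot as it stands.
- The arm moves only by the shell command python3 -m handwheel 'ROWS' [OPENING] [FORCE]. ROWS is a JSON object of lists of equal length, an entry for each row: "offset": the shift along the world's x, y, z in units of 40 mm (1.0 is 40 mm), a list of three; "roll": the turn about the world's z in units of 6 degrees (1.0 is 6 degrees). A call has exactly 10 rows; each row is the pose to reach, as a shift and turn from the pose commanded when the call began; what a row does not reach only later rows make up. A row lasts 1/10 s, in which the tool goes at most 50 mm and 8.59 degrees, less where a joint would pass 70% of its speed; a pose out of reach is approached as far as the arm can. A call with a gripper value outside its range is refused whole. OPENING is the finger opening in mm, from 0 to 85.4, set as the call begins (- or left out, the last holds). The fingers move at their own pace and stop on an object; FORCE is the grip in N (left out, the last holds). Time passes only in rows, so rows that repeat a pose let the fingers close, or fill a call up. It gives the time, the measured TCP pose, the force and the opening at its end, in the units of the state.
- ctrl.get_obs(): the state, without advancing time (a new reading comes with each control period).
- ctrl.get_image(name): name is "scene" or "top" or "wrist"; returns a dict with "img" (400x640x3 uint8, red, green, blue), "fx", "fy", "cx", "cy" (pixels), "T" (4x4, takes a point from camera to world coordinates). Camera axes: x right, y down, z forward; pixel columns grow to the right and rows downward; lengths in m; the calibration is good to about 2 mm. A picture is of the moment at which its call begins. There is no depth.
- ctrl.finish_job(): hands the job in, once; it reports no verdict.
The state is a dict: "t": time; "q": joint angles; "dq": joint speeds; "effort": joint torques, N m; "tool_pos": TCP position; "tool_rot": TCP orientation; "contact_force": force on the tool from outside, world axes, zero at the start; "wrist_torque": the same for the moment, N m; "opening": finger opening in m.
Only numpy, scipy, OpenCV 4.12 (cv2) and the standard library are available. Lean on these libraries where they do the work, as an engineer would, in place of code of your own. Each camera call takes 0.05 s, during which the arm holds its last target.

TASK

The nut runner on the near side of the grey bracket is already turning its lock nut, but the bolt just spins round with it. Reach down into the narrow gap behind the bracket, grip that bolt's head between the fingers and hold it from turning until the nut has drawn up tight, and finish while still holding the head. Leave the neighbouring finished bolt and the things lying about alone.

Things in the scene. Friction and masses are not known exactly. Their poses are not given: they have to be found in the camera images.
- frame: Grey steel foot frame of a microscope stand, fixed: base plate 175 x 290 mm, on it an upright bracket plate 10 mm thick, 262 mm long, top edge 118 mm above the desk. Two bolts pass level through it at y = +45 and -45 mm, 90 mm above the desk; which one turns varies. Origin: on the desk under the middle of the bracket's rear face. x: level, away from the bracket into the gap; y: along the bracket; z up.
- gap (a point): Middle of the gap behind the bracket, at bolt height (90 mm), 25 mm from the bracket's rear face; axes as the frame's. The gap is 50 mm wide, open above, its floor 30 mm above the desk; its far wall is a box beam 40 mm thick, 290 mm long, top 95 mm above the desk; end webs at y = +125 and -125 mm reach 70 mm above the desk.
- runner: Nut runner, fixed, always on, pushing about 0.2 N m: grey motor 46 mm across, level in an aluminium stand 68 to 250 mm before the bracket's rear face, top 121 mm above the desk; beside it (y -190 to -100 mm) a control box 57 mm high (70 with its knob). Origin: on the desk straight below the driven bolt's axis, under the bracket's rear face; axes as the frame's.
- head_mid (a point): Middle of the driven bolt's plain steel hexagon head, on its axis, 90 mm above the desk: 24 mm across flats, 27.7 mm across corners, 10 mm thick, from 3 to 13 mm off the bracket's rear face (30 mm washer beneath). x: bolt axis, away from the bracket. At roll 0 and every 60 degrees two flats are upright and face along the bracket.
- bolt_head: The same head (origin on its axis at the bracket's rear face, axes as head_mid). Unheld it spins with the nut at about 0.4 rad/s, carried only by light friction (0.05 N m), so fingers closing on it along the bracket turn it until two flats lie against them; 20 N of grip or more holds it.
- thread (a joint): How far the lock nut has been run on the driven bolt, rad: starts at 0 to 0.9, keeps its value while nut and bolt spin together, grows at about 0.3 rad/s while the head is held still, and stops at 2.2, where the nut is tight (at most about 8 s of holding).
- spindle (a joint): Turn of the runner's spindle, socket and nut about the bolt axis, rad; it grows all the time and stops only when the nut is tight and the head is held.
- done_bolt: The neighbouring bolt, already tight, of the same make and size and 90 mm from the driven one along the bracket; its head stands in the same gap and there is no runner in front of it. Leave alone. Fixed. Origin and axes as the runner's, for its own axis.
- jar: Bystander: small specimen jar with a white cap, 42 mm across, 62 mm high, standing beside the frame. Origin: centre of its underside.
- spanner: Bystander: steel spanner, 190 mm long, lying on the desk beside the runner. Origin: centre of its underside.
- tape_dispenser: Bystander: black desk tape dispenser 135 x 56 x 83 mm standing beside the frame. Origin: centre of its underside.

How it is judged:
By the outcome, as a careful person would: the job done as asked, in the order asked, and still so for the second after the job is handed in, while the arm keeps its last pose, push and grip.
It also fails if it takes over 45 s, if anything falls off the work surface, if the arm or the gripper's body presses on something with over 40 N, if the wrist force passes 120 N, or if a joint passes its speed limit or range.

## Working session

There is one attempt and no reset: what is moved stays moved. The work goes in short steps, Python scripts to look and compute and a shell command to move; the robot and the scene stay as the last step left them, time stands still between calls to the robot, and variables do not carry over. Pictures are saved under pics/ and viewed, and the job is handed in when it is done.

```bash
ls; mkdir -p pics; python3 - <<'E'
from station import ctrl
import cv2,numpy as np
o=ctrl.get_obs()
for k,v in o.items(): print(k,np.round(v,4))
for n in ["scene","top","wrist"]:
    d=ctrl.get_image(n); cv2.imwrite(f"pics/{n}0.png",d["img"][:,:,::-1])
    print(n,d["fx"],d["fy"],d["cx"],d["cy"]);print(np.round(d["T"],4))
E
```

```text
pics
t 0.0
q [ 1.08    0.0534  1.6143 -0.      1.476  -0.119 ]
dq [-0.0003  0.0006  0.0012  0.0004  0.0029  0.001 ]
effort [ 4.00000e-04 -3.93681e+01 -3.70177e+01 -1.00000e-04  6.90000e-03
 -0.00000e+00]
tool_pos [0.2268 0.5817 0.23  ]
tool_rot [ 2.593   1.772  -0.0029]
contact_force [ 0.0332 -0.6695  0.5783]
wrist_torque [-0.0524 -0.018  -0.0212]
opening 0.0854
scene 460.06420189163316 460.06420189163316 326.03886352815897 198.0127640780514
[[-0.0629  0.7504 -0.658   1.2788]
 [ 0.998   0.0446 -0.0446  0.1198]
 [-0.0041 -0.6595 -0.7517  0.9231]
 [ 0.      0.      0.      1.    ]]
top 378.66228789522046 378.66228789522046 322.44615762775817 195.93665257124127
[[-0.0201 -0.9954  0.0941  0.4617]
 [-0.9996  0.018  -0.0235  0.066 ]
 [ 0.0217 -0.0946 -0.9953  0.9237]
 [ 0.      0.      0.      1.    ]]
wrist 321.35580644880486 321.35580644880486 318.75518163778213 199.54416044876683
[[ 0.3632  0.89    0.2755  0.1558]
 [ 0.9317 -0.3461 -0.1103  0.6102]
 [-0.0028  0.2967 -0.955   0.3716]
 [ 0.      0.      0.      1.    ]]
```

View pics/scene0.png

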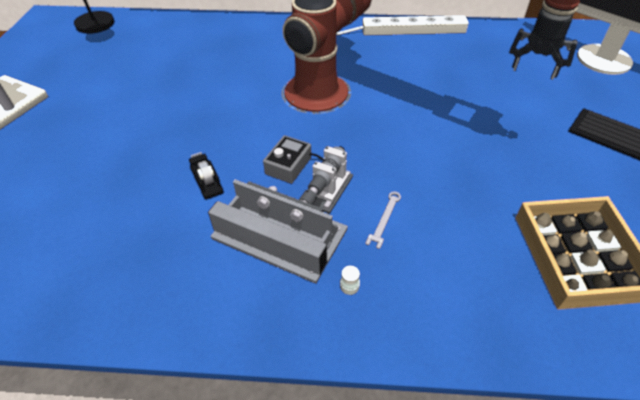

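View pics/top0.png

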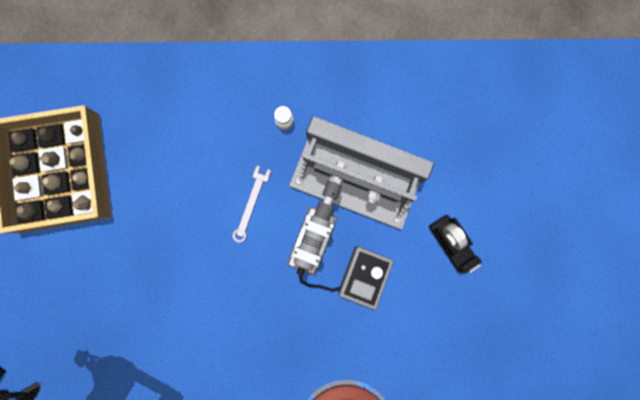

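View pics/wrist0.png

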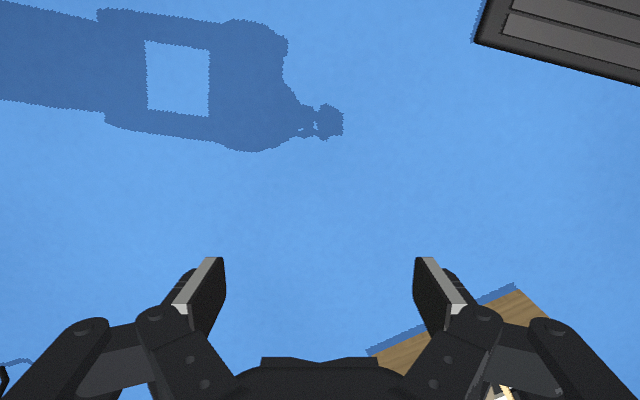

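The scene view shows the frame at about (275,230), the runner to its right at (325,180) and the two heads at (263,202) and (297,215). In the top view the bracket is at about (365,172), and the runner sits in front of the left bolt, at (335,185). I'll zoom in on both views.

```bash
python3 - <<'E'
import cv2
a=cv2.imread("pics/top0.png")[105:240,270:450]; cv2.imwrite("pics/topz.png",cv2.resize(a,None,fx=4.4,fy=4.4,interpolation=cv2.INTER_CUBIC))
a=cv2.imread("pics/scene0.png")[150:290,190:380]; cv2.imwrite("pics/scenez.png",cv2.resize(a,None,fx=4.2,fy=4.2,interpolation=cv2.INTER_CUBIC))
E
```

```text
(no output)
```

View pics/topz.png

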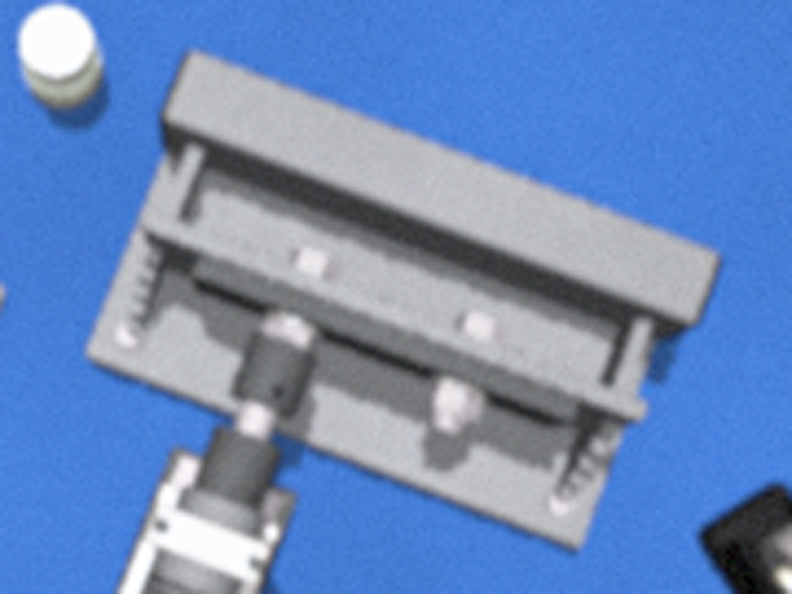

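View pics/scenez.png

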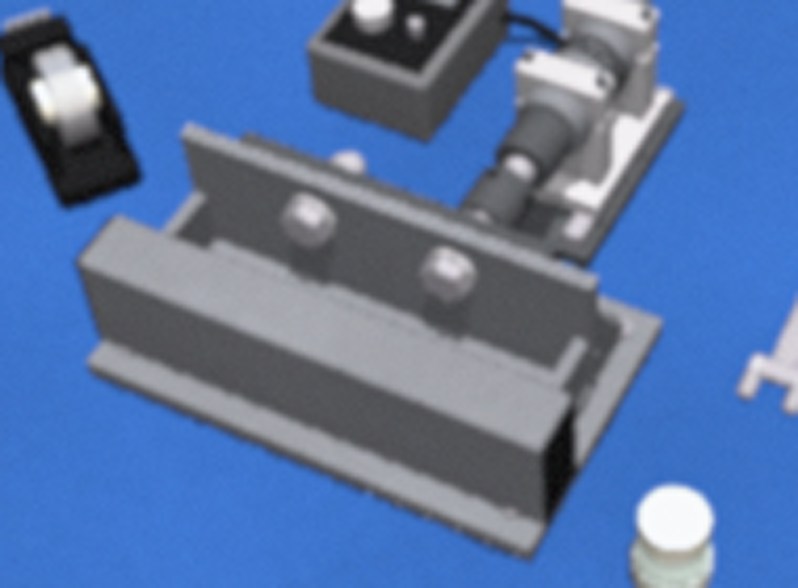

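Zoomed, the top view shows the beam-top corners at (192,52), (718,252), (700,325) and (163,118). The heads are at (312,260), with the runner (driven), and (478,325), finished. The scene zoom shows the driven head at (447,275) and the finished one at (308,222). Next I'll cast rays from these.

```bash
cat > h.py <<'E'
import numpy as np,cv2
CAM={}
def setcam(n,d): CAM[n]=(d["fx"],d["fy"],d["cx"],d["cy"],np.array(d["T"]))
def ray(n,u,v):
    fx,fy,cx,cy,T=CAM[n]; d=T[:3,:3]@np.array([(u-cx)/fx,(v-cy)/fy,1]); return T[:3,3],d/np.linalg.norm(d)
def onz(n,u,v,z):
    o,d=ray(n,u,v); return o+d*(z-o[2])/d[2]
def proj(n,p):
    fx,fy,cx,cy,T=CAM[n]; c=T[:3,:3].T@(np.asarray(p)-T[:3,3]); return c[0]/c[2]*fx+cx,c[1]/c[2]*fy+cy
def tri(*rs):
    A=np.zeros((3,3));b=np.zeros(3)
    for o,d in rs:
        P=np.eye(3)-np.outer(d,d);A+=P;b+=P@o
    p=np.linalg.solve(A,b); return p,[np.linalg.norm((np.eye(3)-np.outer(d,d))@(p-o)) for o,d in rs]
E
python3 - <<'E'
from station import ctrl
from h import *
for n in ["scene","top"]: setcam(n,ctrl.get_image(n))
t=lambda x,y:(x/4.4+270-.4,y/4.4+105-.4)
s=lambda x,y:(x/4.2+190-.4,y/4.2+150-.4)
B=np.array([onz("top",*t(*p),.095) for p in [(192,52),(718,252),(697,326),(163,118)]])
S=np.array([onz("scene",*s(*p),.095) for p in [(545,452),(80,262),(118,216),(578,390)]])
for B in (B,S):
    print(B.round(4), "len",[round(np.linalg.norm(B[i]-B[(i+1)%4]),4) for i in range(4)], 'c',B.mean(0).round(4))
    r=(B[1]+B[2]-B[0]-B[3]); print(np.degrees(np.arctan2(r[1],r[0])))
print("driven",tri(ray("top",*t(314,262)),ray("scene",*s(448,272))))
print("done",tri(ray("top",*t(479,326)),ray("scene",*s(308,220))))
E
```

```text
[[ 0.7196  0.0635  0.095 ]
 [ 0.612  -0.2014  0.095 ]
 [ 0.5744 -0.1889  0.095 ]
 [ 0.6854  0.0788  0.095 ]] len [np.float64(0.2859), np.float64(0.0397), np.float64(0.2898), np.float64(0.0374)] c [ 0.6478 -0.062   0.095 ]
-112.31552255180148
[[ 0.7239  0.067   0.095 ]
 [ 0.6135 -0.2003  0.095 ]
 [ 0.5788 -0.1866  0.095 ]
 [ 0.684   0.0814  0.095 ]] len [np.float64(0.2892), np.float64(0.0373), np.float64(0.288), np.float64(0.0424)] c [ 0.65   -0.0596  0.095 ]
-111.93992128750006
driven (array([0.60985079, 0.00452252, 0.09677074]), [np.float64(0.0004949169086725807), np.float64(0.00049491690867259)])
done (array([ 0.57610522, -0.07824973,  0.09591879]), [np.float64(6.855079110189516e-05), np.float64(6.855079110193053e-05)])
```

The geometry is consistent: the beam measures 287 × 39 mm, both heads lie about 90 mm apart, and frame x points to yaw −22°. The jaw yaw is 68.7° against a required 67.9°. I'm aiming the TCP at about (0.616, 0.001), 16 mm off the bracket, so I'll move above it.

```bash
python3 -m handwheel '{"offset":[[0.3,-0.4,0],[0.8,-1.1,0],[1.3,-1.9,0],[1.8,-2.7,0],[2.3,-3.5,0],[2.8,-4.3,0],[3.3,-5.1,0],[3.8,-5.9,0],[4.3,-6.6,0],[4.9,-7.3,0]],"roll":[0,0,0,0,0,0,0,0,0,-0.1]}' 60 60
python3 -m handwheel '{"offset":[[0.5,-0.7,0],[1.0,-1.5,0],[1.6,-2.4,0],[2.2,-3.3,0],[2.8,-4.2,0],[3.4,-5.1,0],[4.0,-6.0,0],[4.5,-6.7,0],[4.8,-7.1,0],[4.8,-7.2,0]],"roll":[0,0,0,0,0,0,0,0,0,0]}'
python3 - <<'E'
from station import ctrl
import cv2,numpy as np
from h import *
for n in ["wrist"]:
    d=ctrl.get_image(n); setcam(n,d); cv2.imwrite(f"pics/{n}1.png",d["img"][:,:,::-1])
    np.savez("w1.npz",**d)
    F=np.array([.5841,-.0347]);ex=np.array([.927,-.376]);ey=np.array([.376,.927])
    for nm,x,y,z in [("head",13,45,90),("headback",3,45,90),("bracket+",0,131,118),("beam+",50,145,95),("done",13,-45,90)]:
        print(nm,proj(n,[*(F+ex*x/1e3+ey*y/1e3),z/1e3]))
o=ctrl.get_obs();print(o)
E
```

```text
t: 1.25
tool_pos: [0.4235, 0.288, 0.2314]
tool_rot: [2.603, 1.758, 0.0]
contact_force: [-0.1, -0.2, -0.4]
opening: 0.06
t: 2.25
tool_pos: [0.6155, 0.0002, 0.231]
tool_rot: [-2.605, -1.755, 0.001]
contact_force: [-0.0, 0.3, -0.3]
opening: 0.0598
head (np.float64(319.62981165124665), np.float64(184.54381692946728))
headback (np.float64(319.64533661145447), np.float64(173.7527458774555))
bracket+ (np.float64(425.6599940074465), np.float64(177.8064940384918))
beam+ (np.float64(427.5676296769164), np.float64(224.70914981447996))
done (np.float64(220.43940788902032), np.float64(184.45690934064964))
{'t': 2.3, 'q': array([-1.19336332e-01,  2.97842768e-02,  1.63693874e+00, -7.18299812e-05,
        1.47586777e+00, -1.30617435e+00]), 'dq': array([ 0.03675967, -0.02165884,  0.02130039,  0.00851714,  0.00555624,
        0.01708291]), 'effort': array([-3.34750721e-01, -3.79388702e+01, -3.74275839e+01,  3.09237780e-02,
       -5.02834667e-02, -4.00559278e-02]), 'tool_pos': array([0.61483956, 0.00098837, 0.23103499]), 'tool_rot': array([-2.60398345e+00, -1.75644875e+00,  1.25939796e-03]), 'contact_force': array([ 0.15484796, -1.19037008,  0.78248859]), 'wrist_torque': array([-0.03504582,  0.00425726, -0.00492982]), 'opening': 0.05993392475971516}
```

View pics/wrist1.png

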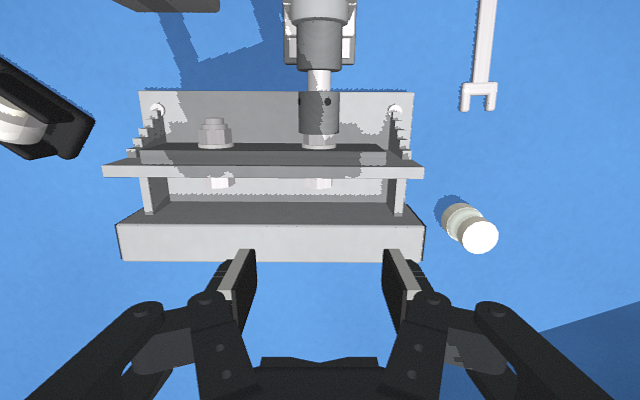

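The wrist view shows the bracket's rear top edge level at row ≈178, ending at (424,178). That matches the prediction of (425.7,177.8), so the yaw is right. I'll zoom in to refine the head's centre line.

```bash
python3 - <<'E'
import cv2
a=cv2.imread("pics/wrist1.png")
cv2.imwrite("pics/wz1.png",cv2.resize(a[120:270,95:255],None,fx=4,fy=4,interpolation=cv2.INTER_NEAREST))
cv2.imwrite("pics/wz2.png",cv2.resize(a[120:270,280:440],None,fx=4,fy=4,interpolation=cv2.INTER_NEAREST))
E
```

```text
(no output)
```

View pics/wz1.png

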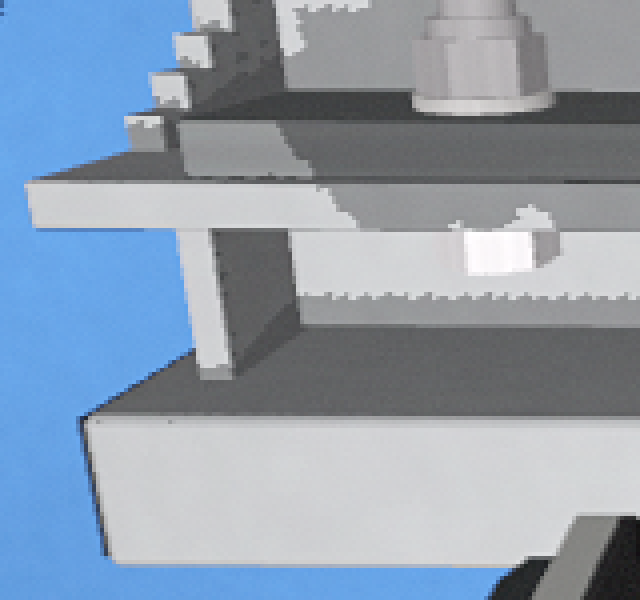

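View pics/wz2.png

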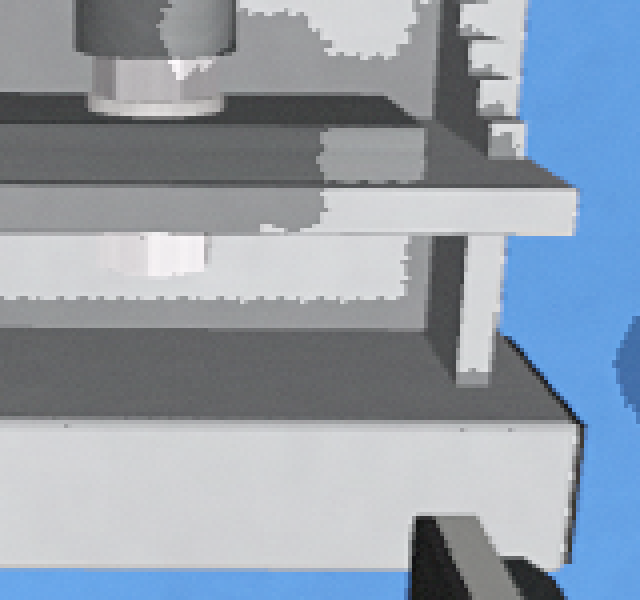

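```bash
python3 - <<'E'
from h import *
d=np.load("w1.npz"); setcam("wrist",d)
bl=onz("wrist",103,177,.118);br=onz("wrist",423.7,178.3,.118)
C=[onz("wrist",*p,.095) for p in [(116.2,224.5),(425.2,225.5),(422,261.5),(122.5,260.7)]]
print("bracket len",np.linalg.norm(bl-br)); v=bl-br; print("yaw",np.degrees(np.arctan2(v[1],v[0])),"mid",(bl+br)/2)
print([round(np.linalg.norm(C[i]-C[(i+1)%4]),4) for i in range(4)])
m=(C[0]+C[1])/2; v=C[0]-C[1];print("yaw",np.degrees(np.arctan2(v[1],v[0])))
ey=-v/np.linalg.norm(v); ex=np.array([ey[1],-ey[0],0])
print("beam front mid -50:",m-.05*ex, "ex",ex, "bracket mid ->",(bl+br)/2)
# head sides at top of rear face
dr=onz("wrist",280+148/4+5.75-.2-4,120+274/4,.100)
F=(m-.05*ex+(bl+br)/2)/2
print("F",F,"target x16",F+.045*ey+.016*ex)
for nm,u in [("driven L",280+106/4),("driven R",280+208/4),("done L",95+462/4),("done R",95+557/4)]:
    p=onz("wrist",u,120+272/4,.096)-F; print(nm,p@ex,p@ey)
E
```

```text
bracket len 0.260509322848859
yaw -112.26586895751686 mid [ 0.58380125 -0.03539729  0.118     ]
[np.float64(0.2865), np.float64(0.0372), np.float64(0.288), np.float64(0.0374)]
yaw -112.21541221514939
beam front mid -50: [ 0.58445123 -0.03506631  0.095     ] ex [ 0.92576891 -0.37808983  0.        ] bracket mid -> [ 0.58380125 -0.03539729  0.118     ]
F [ 0.58412624 -0.0352318   0.1065    ] target x16 [6.15952588e-01 3.78364619e-04 1.06500000e-01]
driven L 0.014328403914237937 0.03382735428150843
driven R 0.014253020519347126 0.0565490495804768
done L 0.014612335930872373 -0.051754049646135364
done R 0.014542072361009864 -0.030575547041602463
```

Measurements agree to about 1 mm. The target is (0.616, 0.0004), with the TCP going down from z 0.231 to about 0.070. I'll descend in two stages.

```bash
python3 -m handwheel '{"offset":[[0.03,0,-0.3],[0.03,0,-0.7],[0.03,0,-1.1],[0.03,0,-1.5],[0.03,0,-1.9],[0.03,0,-2.3],[0.03,0,-2.6],[0.03,0,-2.8],[0.03,0,-2.8],[0.03,0,-2.8]],"roll":[0,0,0,0,0,0,0,0,0,0]}'
python3 - <<'E'
from station import ctrl
import cv2,numpy as np
for n in ["wrist","scene"]:
    d=ctrl.get_image(n); cv2.imwrite(f"pics/{n}2.png",d["img"][:,:,::-1])
a=cv2.imread("pics/scene2.png")[100:290,190:380]; cv2.imwrite("pics/scene2z.png",cv2.resize(a,None,fx=3.1,fy=3.1,interpolation=cv2.INTER_CUBIC))
o=ctrl.get_obs();print(o["tool_pos"],o["contact_force"])
E
```

```text
t: 3.3
tool_pos: [0.6166, 0.0022, 0.1197]
tool_rot: [2.603, 1.759, 0.001]
contact_force: [-0.1, -0.1, -0.2]
opening: 0.06
[0.61702285 0.00215286 0.12046531] [ 0.94164596 -0.38556359  0.59605759]
```

View pics/wrist2.png

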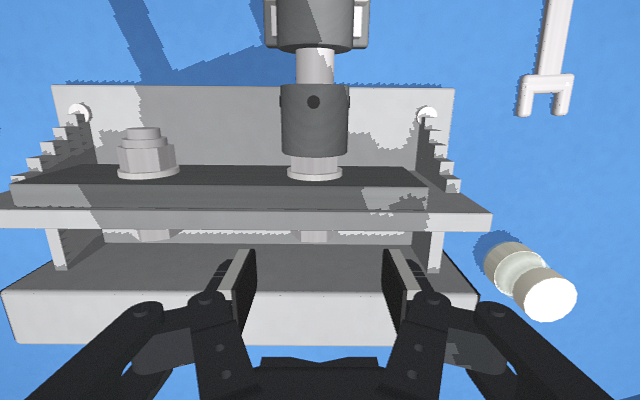

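View pics/scene2z.png

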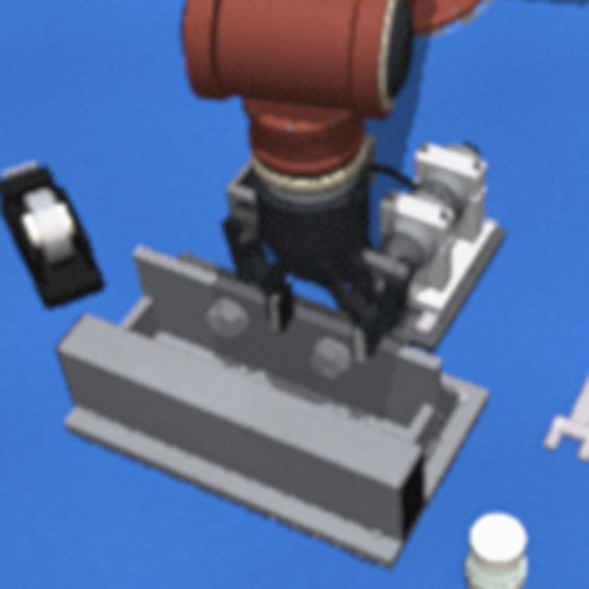

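The wrist view shows the driven head at u≈314, between the pads (centre ≈319), so the tool is about 1.5 mm too far in +y, as the pose says. I'll correct that while descending.

```bash
python3 -m handwheel '{"offset":[[-0.02,-0.04,-0.2],[-0.02,-0.04,-0.4],[-0.02,-0.04,-0.6],[-0.02,-0.04,-0.8],[-0.02,-0.04,-1.0],[-0.02,-0.04,-1.15],[-0.02,-0.04,-1.25],[-0.02,-0.04,-1.25],[-0.02,-0.04,-1.25],[-0.02,-0.04,-1.25]],"roll":[0,0,0,0,0,0,0,0,0,0]}'
python3 - <<'E'
from station import ctrl
import cv2,numpy as np
for n in ["wrist","scene"]:
    d=ctrl.get_image(n); cv2.imwrite(f"pics/{n}3.png",d["img"][:,:,::-1])
a=cv2.imread("pics/scene3.png")[150:250,230:330]; a=cv2.resize(a,None,fx=4,fy=4,interpolation=cv2.INTER_CUBIC)
w=cv2.imread("pics/wrist3.png")[60:360,120:520]
cv2.imwrite("pics/mix3.png",np.hstack([a,cv2.resize(w,(400,300)) if 0 else cv2.copyMakeBorder(w,0,100,0,0,cv2.BORDER_CONSTANT)]))
o=ctrl.get_obs();print(o["tool_pos"],o["contact_force"])
E
```

```text
t: 4.4
tool_pos: [0.6159, 0.0006, 0.0699]
tool_rot: [2.602, 1.759, 0.001]
contact_force: [-0.2, 0.6, 0.4]
opening: 0.06
[0.61580115 0.0006602  0.06983542] [-0.49295719  0.02162644 -0.73944882]
```

View pics/mix3.png

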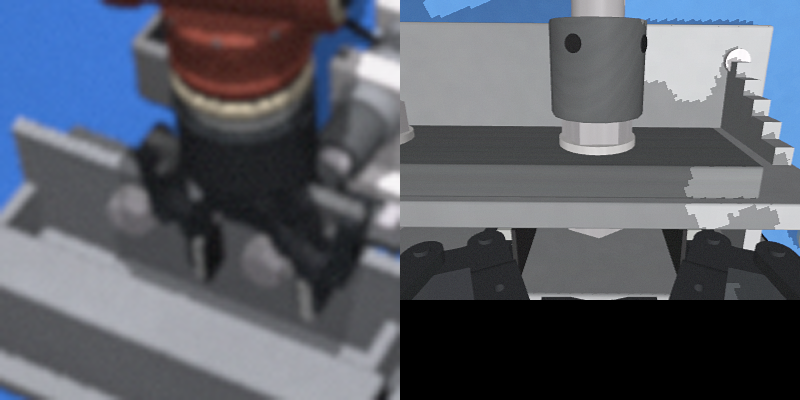

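The scene crop (left) shows the fingers straddling the driven head at (268,262), with no contact force. In the wrist crop the head sits centred between the pads at (598,232). I'll close now.

```bash
python3 -m handwheel '{"offset":[[0,0,0],[0,0,0],[0,0,0],[0,0,0],[0,0,0],[0,0,0],[0,0,0],[0,0,0],[0,0,0],[0,0,0]],"roll":[0,0,0,0,0,0,0,0,0,0]}' 0 60
python3 -m handwheel '{"offset":[[0,0,0],[0,0,0],[0,0,0],[0,0,0],[0,0,0],[0,0,0],[0,0,0],[0,0,0],[0,0,0],[0,0,0]],"roll":[0,0,0,0,0,0,0,0,0,0]}'
python3 - <<'E'
from station import ctrl
import cv2,numpy as np
for n in ["wrist","scene"]:
    d=ctrl.get_image(n); cv2.imwrite(f"pics/{n}4.png",d["img"][:,:,::-1])
a=cv2.imread("pics/scene4.png")[150:250,230:330]; a=cv2.resize(a,None,fx=4,fy=4,interpolation=cv2.INTER_CUBIC)
w=cv2.imread("pics/wrist4.png")[60:360,120:520]
cv2.imwrite("pics/mix4.png",np.hstack([a,cv2.copyMakeBorder(w,0,100,0,0,cv2.BORDER_CONSTANT)]))
o=ctrl.get_obs();print(o["tool_pos"],o["contact_force"],o["wrist_torque"],o["opening"])
E
```

```text
t: 5.5
tool_pos: [0.6152, -0.0003, 0.0697]
tool_rot: [2.602, 1.758, -0.002]
contact_force: [-2.9, -4.0, 2.7]
opening: 0.0223
t: 6.5
tool_pos: [0.6152, -0.0002, 0.0697]
tool_rot: [2.602, 1.758, -0.002]
contact_force: [-1.9, -4.2, 2.6]
opening: 0.0224
[ 6.15184840e-01 -2.49322488e-04  6.96611905e-02] [-3.04749277 -3.58495068  3.23056359] [-0.56822586  0.50346158  0.00059771] 0.022416037843439755
```

View pics/mix4.png

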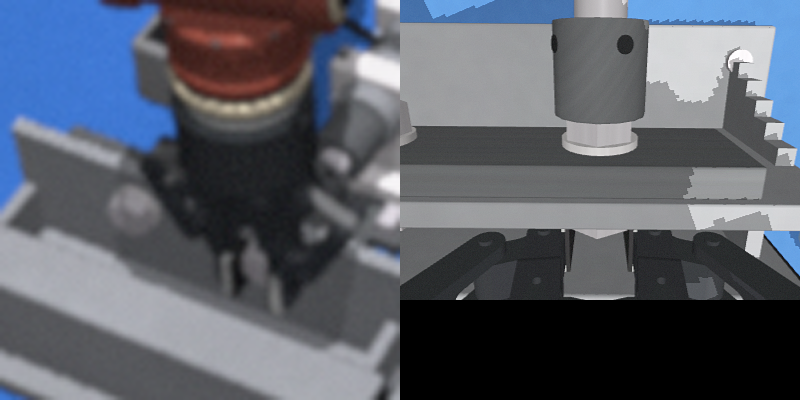

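The opening stopped at 22.4 mm (24 mm flats plus some pad give), with only about 5 N of side load. The wrist moment shows the bolt torque being reacted. I'll hold, then check whether the socket (hole at (625,42) in the crop) stops.

```bash
for i in 1 2 3 4; do python3 -m handwheel '{"offset":[[0,0,0],[0,0,0],[0,0,0],[0,0,0],[0,0,0],[0,0,0],[0,0,0],[0,0,0],[0,0,0],[0,0,0]],"roll":[0,0,0,0,0,0,0,0,0,0]}' | tr '\n' ' '; echo
python3 - <<E
from station import ctrl
import cv2
d=ctrl.get_image("wrist"); cv2.imwrite("pics/h$i.png",d["img"][60:310,240:400,::-1])
E
done; python3 -c "
import cv2,numpy as np
cv2.imwrite('pics/hold.png',np.hstack([cv2.imread(f'pics/h{i}.png') for i in (1,2,3,4)]))"
```

```text
t: 7.6 tool_pos: [0.6152, -0.0002, 0.0697] tool_rot: [2.602, 1.758, -0.002] contact_force: [-2.9, -3.5, 2.8] opening: 0.0224 
t: 8.65 tool_pos: [0.6152, -0.0002, 0.0697] tool_rot: [2.602, 1.758, -0.002] contact_force: [-2.3, -4.3, 3.6] opening: 0.0228 
t: 9.7 tool_pos: [0.6152, -0.0002, 0.0697] tool_rot: [2.602, 1.758, -0.003] contact_force: [-3.5, -3.2, 3.6] opening: 0.0226 
t: 10.75 tool_pos: [0.6152, -0.0002, 0.0697] tool_rot: [2.603, 1.758, -0.002] contact_force: [-2.4, -3.8, 2.1] opening: 0.0225
```

View pics/hold.png

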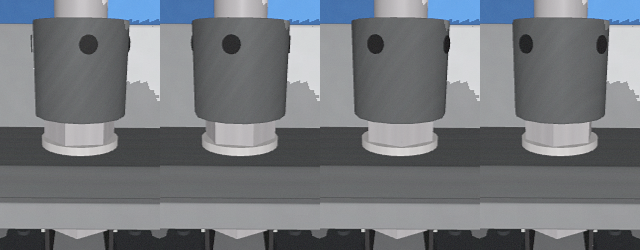

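The head's upper corner stays fixed at (78,238), so the flats lie on the pads. The socket hole creeps left from 88 to 71, 55 and 45 px, about 0.3 rad/s, so the nut is running on. I'll keep holding.

```bash
for i in 1 2 3 4 5; do python3 -m handwheel '{"offset":[[0,0,0],[0,0,0],[0,0,0],[0,0,0],[0,0,0],[0,0,0],[0,0,0],[0,0,0],[0,0,0],[0,0,0]],"roll":[0,0,0,0,0,0,0,0,0,0]}' | tr '\n' ' '; echo
python3 - <<E
from station import ctrl
import cv2
d=ctrl.get_image("wrist"); cv2.imwrite("pics/h1$i.png",d["img"][60:310,240:400,::-1])
E
done; python3 -c "
import cv2,numpy as np
cv2.imwrite('pics/hold2.png',np.hstack([cv2.imread(f'pics/h1{i}.png') for i in (1,2,3,4,5)]))"
```

```text
t: 11.8 tool_pos: [0.6152, -0.0002, 0.0697] tool_rot: [2.603, 1.758, -0.002] contact_force: [-3.1, -4.0, 3.8] opening: 0.0227 
t: 12.85 tool_pos: [0.6152, -0.0002, 0.0697] tool_rot: [2.603, 1.758, -0.002] contact_force: [-2.9, -3.8, 3.2] opening: 0.0227 
t: 13.9 tool_pos: [0.6152, -0.0002, 0.0697] tool_rot: [2.603, 1.758, -0.002] contact_force: [-4.0, -4.8, 3.0] opening: 0.0227 
t: 14.95 tool_pos: [0.6152, -0.0002, 0.0697] tool_rot: [2.603, 1.758, -0.002] contact_force: [-3.0, -4.9, 4.3] opening: 0.0224 
t: 16.0 tool_pos: [0.6152, -0.0002, 0.0697] tool_rot: [2.603, 1.758, -0.002] contact_force: [-2.6, -4.6, 3.1] opening: 0.0226
```

View pics/hold2.png

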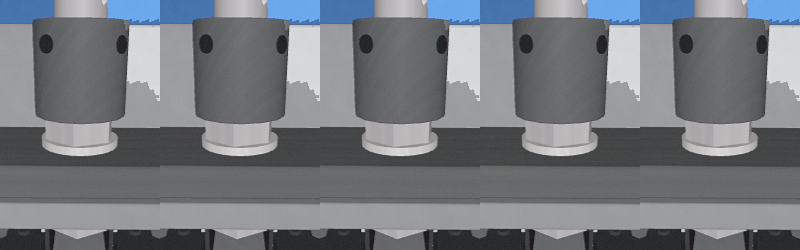

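The socket hole sits at (46,44) in all five frames over 4 s, so the spindle has stopped and the nut is tight, with the head corner unmoved. I'll do a final numeric check and check the bystanders.

```bash
python3 - <<'E'
from station import ctrl
import cv2,numpy as np
L=[cv2.imread(f"pics/h1{i}.png").astype(int) for i in (1,5)]
print("socket diff h11-h15",np.abs(L[0]-L[1])[15:125,30:135].mean(), "h1-h4",np.abs(cv2.imread("pics/h1.png").astype(int)-cv2.imread("pics/h4.png"))[15:125,30:135].mean())
im=ctrl.get_image("scene")["img"][:,:,::-1]; a=cv2.imread("pics/scene0.png")
cv2.imwrite("pics/fin.png",im)
d=np.abs(im.astype(int)-a)
for n,(u,v,r) in dict(tape=(205,175,22),jar=(350,280,14),spanner=(385,220,25)).items(): print(n,d[v-r:v+r,u-r:u+r].mean())
o=ctrl.get_obs();print(o["contact_force"],o["wrist_torque"],o["opening"],o["t"])
E
```

```text
socket diff h11-h15 1.558874458874459 h1-h4 6.03979797979798
tape 2.9707300275482096
jar 3.2712585034013606
spanner 3.5768
[-2.68448491 -5.60485488  3.35738773] [-0.49592618  0.4398819  -0.04422385] 0.022702442806546947 16.1
```

View pics/fin.png

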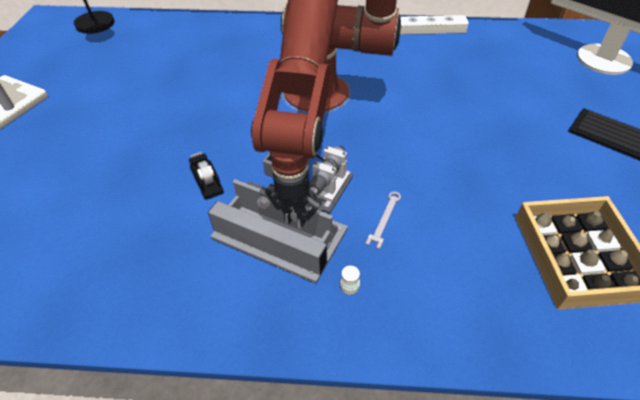

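The final view shows the tape dispenser (205,175), jar (350,280) and spanner (385,220) where they were, with the fingers in the gap on the driven head. Handing in.

```bash
python3 -c "
from station import ctrl
print(ctrl.finish_job())"
```

```text
the job is handed in; nothing more can be done
None
```

The nut has drawn up tight and I handed the job in at about 16 s, with the fingers still gripping the driven bolt's head at 60 N.

- **What I did:** I located the bracket and both bolts in three camera views, which agreed to 1–2 mm. I then lowered the open fingers into the gap around the driven head, on the runner's side, and closed them along the bracket.
- **Nut tight:** the runner's socket crept round at about 0.3 rad/s while I held the head. It stopped at about 10.7 s and showed no movement in the pictures up to 16 s.
- **Head held:** its upper corner did not move in any picture from about 7.6 s to 16 s.
- **Forces:** wrist force readings stayed under about 8 N.
- **Surroundings:** the jar, spanner and tape dispenser look unmoved in the last picture, and the fingers stayed clear of the finished bolt.
- **One disagreement:** the gripper reads a 22.4–22.8 mm opening, while the head is 24 mm across its flats. I put this down to give in the pads or fingers, but could not confirm it.

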